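Register an inked lino block in the printing jig

TASK

Push the inked lino block along the board into the corner of the registration jig, its long edge tight against the rail by the steel paper pins and its short edge tight against the side rail, then push the steel bar flat up against the block's free short edge to lock it in place. Push only from the sides with the fingers: both pieces stay flat on the board, never lifted, and do not touch the wet blue ink on top. Leave the ink tins and the brayer where they are.

Things in the scene. Friction and masses are not known exactly. Their poses are not given: they have to be found in the camera images.
- jig: registration jig fixed to the bench: white laminated board 320 (x) x 500 (y) x 12 mm, origin at the centre of its underside. Two dark wood rails, 15 mm high above the board and 22 mm wide, form an L: the pin rail lies along y, inner face at x = +90 mm; the side rail lies along x, inner face at y = +200 mm. Two 6 mm high steel paper pins stand at x = +138 mm. Place and yaw (within 0.2 rad) vary.
- corner (a point): inner corner where the faces of the two rails meet, on the board's top surface (12 mm above the bench); axes as the jig's. Home for the block: its centre at x = -50, y = -75 mm from here, its axes along the jig's.
- block: lino block lying loose on the board: tan fibreboard mount 100 (x) x 150 (y) x 18 mm with the inked lino on top; about 0.28 kg, varies. Origin at the centre of its underside, z up. It starts clear of both rails, within 0.3 rad of square to the jig; its +x long edge goes to the pin rail, its +y short edge to the side rail. It slides at a few newtons.
- ink_face: the wet, inked lino face of the block: dark blue with carved light lines, 80 x 130 x 3.2 mm, glued centrally on the mount, so it stands 10 mm in from every edge of the mount and its top is 21.2 mm above the board. Origin at the centre of its underside (18 mm above the block's origin).
- bar: dark steel lock-up bar 90 (x) x 25 (y) x 20 mm, about 0.35 kg, varies, lying loose on the board beyond the block's -y edge, its length within 0.2 rad of the jig's x. Origin at the centre of its underside. Held by its weight alone, it slides at a few newtons. Home: its +y side lies flat on the block's -y short edge (the free one).
- tin_red: ink tin with a red lid, diameter 67, height 57 mm, standing on the near corner of the board on the side-rail end; bystander. Origin at the centre of its underside.
- tin_yellow: ink tin with a yellow lid, diameter 67, height 57 mm, standing on the bench beside the board; bystander. Origin at the centre of its underside.
- brayer: brayer (ink roller) lying on the bench beside the board: black roller diameter 40, length 100 mm along its y, centred over its origin; wire frame and red handle reach to 165 mm along its -x; bystander. Origin on the bench under the middle of the roller.

How it is judged:
On the way, in this order (a step that is already met when the one before it is completed fails the run):
1. the block is home in the corner: both gaps under 2.5 mm and square to the rails (x of block in the frame of corner between -0.0525 and -0.0475 m and y of block in the frame of corner between -0.0775 and -0.0725 m and angle between the x axis of block and the x axis of jig, either way round below 0.025 rad and height (world z) of block below 0.015 m), for 0.2 s.
2. the bar lies flat against the block's free short edge while the block is still home (x of block in the frame of corner between -0.0525 and -0.0475 m and y of block in the frame of corner between -0.0775 and -0.0725 m and angle between the x axis of block and the x axis of jig, either way round below 0.025 rad and y of bar in the frame of block between -0.0905 and -0.0845 m and x of bar in the frame of block between -0.042 and 0.042 m and angle between the x axis of bar and the x axis of block, either way round below 0.04 rad), for 0.2 s.
At the end, for the whole second after the job is handed in: The block lies flat on the board within 2.5 mm of both rails and within 1.4 degrees of square; the bar lies flat on the board against the block's free short edge, gap under 3 mm, within 2.3 degrees of parallel, its middle within 42 mm of the middle of that edge; both at rest (all of step 2 and linear speed of each of block, bar below 0.01 m/s and height (world z) of each of block, bar below 0.015 m and angle between each of block, bar's own z axis and vertical below 0.04 rad); the robot touches nothing.
It fails at once if the block is lifted, tipped or pushed off the board (height (world z) of block above 0.019 m or height (world z) of block below 0.006 m or angle between block's own z axis and vertical above 0.15 rad).
It fails at once if the bar is lifted, tipped or pushed off the board (height (world z) of bar above 0.019 m or height (world z) of bar below 0.006 m or angle between bar's own z axis and vertical above 0.15 rad).
It fails at once if the robot touches the wet ink face (contact force between any of the fingers, the arm and ink_face above 0.3 N).
It fails at once if a tin or the brayer is moved or knocked over (distance of any of tin_red, tin_yellow, brayer from where it was at the start of the episode above 0.02 m or angle between any of tin_red, tin_yellow, brayer's own z axis and vertical above 0.3 rad).
It also fails if it takes over 64 s, if anything falls off the work surface, if the arm or the gripper's body presses on something with over 40 N, if the wrist force passes 120 N, or if a joint passes its speed limit or range.

ROBOT

A 7-joint arm with a two-finger parallel gripper is mounted at the origin on the work surface. World frame = base frame: x ahead of the robot, y to its left, z up, the work surface at z = 0. Lengths are in m, angles in rad, forces in N, time in s.
With the tool pointing down it reaches from about 0.35 to 0.9 m from the base axis. Payload 19.9 kg.
Tool frame: the origin (TCP) lies midway between the tips of the shut fingers; the grasp point (between the pads) lies 19 mm behind it; y points along the fingers, z is the direction in which the jaws open and shut, and the axes are right-handed (so a half turn about y gives the same grasp; the last joint's range is limited). The gripper opens to 85 mm and grips with 20 to 120 N. Pads are 22 mm wide; open, the fingers measure 114 mm over their backs; the gripper's body (76 mm by 85 mm) begins 54 mm behind the grasp point. The pads swing forward as they close: fully open they stand 13 mm farther back than shut.
Start: joints at [1.087, 0.417, -0.01, 1.614, 0.005, 1.111, -0.053], TCP at [0.268, -0.565, 0.231] pointing down, gripper open.
Joint ranges: [-2.81, 2.81], [-0.39, 2.02], [-1.27, 1.25], [0.06, 2.57], [-1.19, 4.33], [0.19, 2], [-2.82, 2.82]. Speed limits (rad/s): [1.89, 1.89, 2.39, 2.39, 3.01, 3.01, 3.01].

INTERFACE

Orientations are given as a unit quaternion [w, x, y, z].
In Python, from bench import bot, imaging, finish_job gives the robot as it stands.
- The arm moves only by the shell command python3 -m crank 'ROWS' [FORCE]. ROWS is JSON, a list of rows, each a list of 5 numbers: the finger opening in cm, from 0 to 8.54, then the shift along the tool's x, y, z in cm, then the turn about the tool's y in degrees. In form: [[claw, tx, ty, tz, spin], ...]. A call has 1 to 10 rows; each row is the pose to reach, as a shift and turn from the pose commanded when the call began, along the tool's axes at that moment; what a row does not reach only later rows make up. A row lasts 1/12 s, in which the tool goes at most 41.7 mm and 7.16 degrees, less where a joint would pass 70% of its speed; a pose out of reach is approached as far as the arm can. A call with a gripper value outside its range is refused whole. The fingers move at their own pace and stop on an object; FORCE is the grip in N (left out, the last holds). Time passes only in rows, so rows that repeat a pose let the fingers close. It gives the time, the measured TCP pose, the force and the opening at its end, in the units of the state.
- bot.state(): the state, without advancing time (a new reading comes with each control period).
- imaging.snapshot(name): name is "scene" or "top" or "wrist"; returns the picture (384x512x3 uint8, red, green, blue); there is no depth.
- imaging.calibration(name): a dict with "vfov" (degrees; the focal length in pixels is half the picture's height over the tangent of half this angle, whatever the lens; pixels are square), "cx", "cy" (the principal point, pixels), "T" (4x4, takes a point from camera to world coordinates); the wrist camera has in their place "mount" (4x4, takes a point from camera to tool coordinates, whose origin is the TCP and whose axes are the tool frame's). Camera axes: x right, y down, z forward; pixel columns grow to the right and rows downward; lengths in m; the calibration is good to about 2 mm. The wrist camera is an equidistant fisheye: a pixel r from the principal point sees the ray r / f radians off the axis. A picture is of the moment at which its call begins: read the wrist's pose just before it. calibration takes no time and is no camera call.
- finish_job(): hands the job in, once; it reports no verdict.
The state is a dict: "time_s": time; "joints": joint angles; "qd": joint speeds; "tau": joint torques, N m; "tcp_pos": TCP position; "tcp_rot": TCP orientation; "contact_force": force on the tool from outside, world axes, zero at the start; "ft_torque": the same for the moment, N m; "gripper_width": opening from 0.0 (shut) to 1.0 (fully open).
Only numpy, scipy, OpenCV 4.12 (cv2) and the standard library are available. Lean on these libraries where they do the work, as an engineer would, in place of code of your own. Each camera call takes 0.05 s, during which the arm holds its last target. There are 200 camera calls.

## Working session

There is one attempt and no reset: what is moved stays moved. The work goes in short steps, Python scripts to look and compute and a shell command to move; the robot and the scene stay as the last step left them, time stands still between calls to the robot, and variables do not carry over. Pictures are saved under pics/ and viewed, about 8 in all and at most 12, crops included, and the job is handed in when it is done.

```bash
mkdir -p pics; ls
python3 - <<'E'
from bench import bot, imaging
import cv2,numpy as np
print(bot.state())
for n in ("top","scene"):
    im=imaging.snapshot(n); cv2.imwrite(f"pics/{n}0.png",cv2.resize(im[:,:,::-1],(800,600),interpolation=cv2.INTER_CUBIC)); cv2.imwrite(f"pics/{n}0_raw.png",im[:,:,::-1])
    print(n,imaging.calibration(n))
print(imaging.calibration("wrist"))
E
```

```text
pics
{'time_s': 0.0, 'joints': array([ 1.08652033,  0.41800178, -0.01032416,  1.61418064,  0.00469644,
        1.11068718, -0.05300517]), 'qd': array([ 0.0008976 , -0.00076547,  0.00144146,  0.00035803,  0.00023624,
       -0.00097636, -0.00015345]), 'tau': array([-7.27252554e-04, -8.64455581e+01,  6.78276736e-01, -4.34882677e+01,
        1.90425979e-02,  7.60357885e-03, -6.25091343e-05]), 'tcp_pos': array([ 0.2676334, -0.5644111,  0.2306401]), 'tcp_rot': array([ 0.1551515 , -0.15540144,  0.69027207, -0.68942213]), 'contact_force': array([ 0.54922774,  0.15773745, -0.21807577]), 'ft_torque': array([-0.01218835,  0.00097054,  0.01452875]), 'gripper_width': 1.002329150286493}
top {'vfov': 50.309560842345206, 'cx': 255.01744010779086, 'cy': 191.50685168919665, 'T': array([[ 0.01240586, -0.99169473,  0.12801429,  0.39170286],
       [-0.99967676, -0.01514201, -0.0204227 ,  0.00424765],
       [ 0.02219148, -0.12771955, -0.99156203,  1.41871512],
       [ 0.        ,  0.        ,  0.        ,  1.        ]])}
scene {'vfov': 45.67696756651271, 'cx': 262.8418490660485, 'cy': 190.6441541321694, 'T': array([[-0.21424807,  0.62128314, -0.75372742,  1.5766594 ],
       [ 0.97660926,  0.15064624, -0.15342772,  0.18969471],
       [ 0.01822414, -0.76896877, -0.63902653,  0.96091255],
       [ 0.        ,  0.        ,  0.        ,  1.        ]])}
{'vfov': 65.70646984690485, 'cx': 253.91174515684483, 'cy': 193.40645959275813, 'mount': array([[ 3.89690067e-04,  9.54391879e-01,  2.98556510e-01,
        -7.61287229e-02],
       [ 7.32355398e-04, -2.98556725e-01,  9.54391610e-01,
        -1.41664223e-01],
       [ 9.99999656e-01, -1.53267459e-04, -8.15298634e-04,
         3.94419833e-04],
       [ 0.00000000e+00,  0.00000000e+00,  0.00000000e+00,
         1.00000000e+00]])}
```

View pics/top0.png

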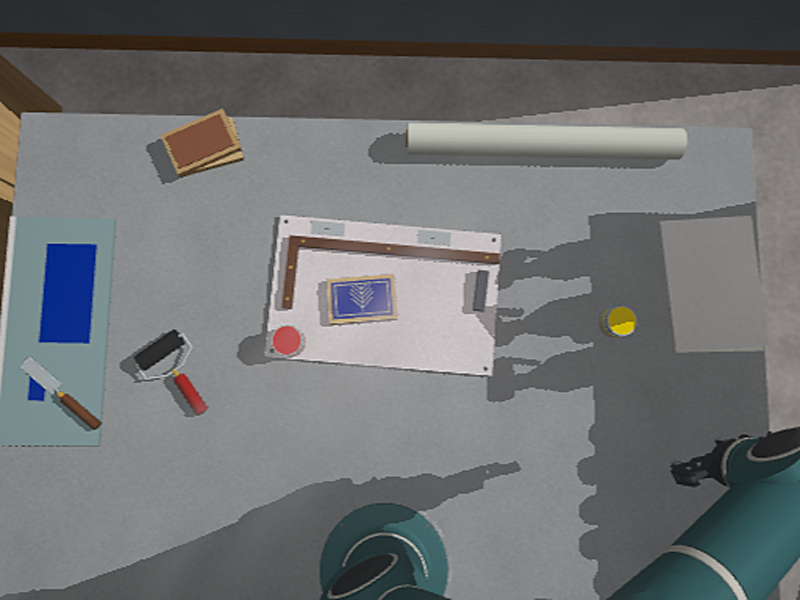

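The top view shows the jig at (265–500, 215–377) in the 800x600 picture. The block centre is at (362, 298), the bar at (480, 291), the red tin at (287, 340), the yellow tin at (620, 322), and the corner near (296, 245). I'll enlarge the jig to read it more closely.

Run:
```python
import cv2
im=cv2.imread("pics/top0_raw.png")[132:252,165:325]
cv2.imwrite("pics/crop0.png",cv2.resize(im,(800,600),interpolation=cv2.INTER_CUBIC))
```

```text
(no output)
```

View pics/crop0.png

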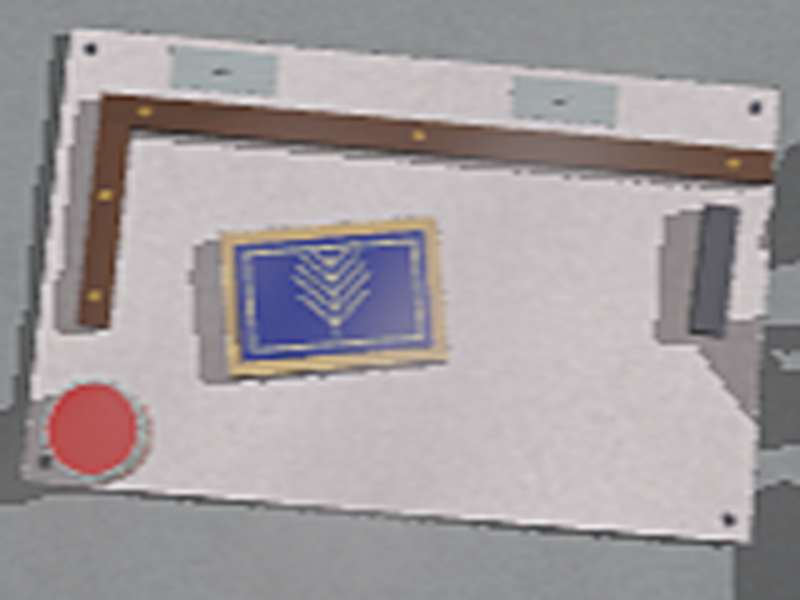

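```bash
cat > h.py <<'E'
import numpy as np, cv2
from bench import bot, imaging
from scipy.spatial.transform import Rotation as R
def ray(n,u,v):
    c=imaging.calibration(n); f=192/np.tan(np.radians(c["vfov"]/2)); T=c["T"]
    return T[:3,3], T[:3,:3]@np.array([(u-c["cx"])/f,(v-c["cy"])/f,1])
def world(n,u,v,z):
    o,d=ray(n,u,v); return (o+d*(z-o[2])/d[2])[:2]
def rect(P):  # corners [+x+y,+x-y,-x-y,-x+y] -> centre, yaw
    P=np.array(P); ax=(P[0]+P[1]-P[2]-P[3]); ay=P[0]+P[3]-P[1]-P[2]
    return P.mean(0), np.arctan2(ax[1],ax[0]), np.arctan2(-ay[0],ay[1]), np.linalg.norm(ax)/2, np.linalg.norm(ay)/2
def tool():
    s=bot.state(); return s, R.from_quat(np.array(s["tcp_rot"])[[1,2,3,0]]).as_matrix(), np.array(s["tcp_pos"])
def go(xyz,yaw):
    """row (cm,deg) to bring TCP to xyz with tool z along +-yaw"""
    s,M,p=tool(); t=M.T@(np.array(xyz)-p)*100
    # spin about tool y (down): +spin = -yaw
    a=np.arctan2(M[1,2],M[0,2]); d=(yaw-a+np.pi/2)%np.pi-np.pi/2
    return t.round(2), round(float(-np.degrees(d)*np.sign(-M[2,1])),2)
E
python3 - <<'E'
from h import *
cr=lambda u,v,z: world("top",165+u/5-.4,132+v/5-.4,z)
B=rect([cr(*p,.012) for p in [(70,30),(778,90),(750,542),(25,484)]])
print("jig",B)
print("block",K:=rect([cr(*p,.030) for p in [(222,234),(436,217),(447,360),(232,377)]]))
print("bar",A:=rect([cr(*p,.032) for p in [(706,205),(739,207),(724,335),(690,333)]]))
c=cr(131,128,.027);e=cr(772,182,.027);s=cr(108,327,.027)
print("corner",c,"railyaw",np.arctan2(-(c-e)[0],(c-e)[1]),"side",np.arctan2(*(c-s)[::-1]))
y=B[2]; Rj=np.array([[np.cos(y),-np.sin(y)],[np.sin(y),np.cos(y)]])
print("corner from board",B[0]+Rj@[.09,.2])
for n,o in(("block",K),("bar",A)): print(n,"in corner frame",Rj.T@(o[0]-c),o[1]-y,o[2]-y)
print("tin",Rj.T@(cr(92,430,.069)-c), "rail check",Rj.T@(e-c))
print(tool()[1])
E
```

```text
jig (array([0.58421111, 0.00689694]), np.float64(-0.0642877360376423), np.float64(-0.06755890268705833), np.float64(0.3184043643065277), np.float64(0.49899403512139984))
block (array([0.57173895, 0.05621126]), np.float64(0.0923379769221439), np.float64(0.09516753317938144), np.float64(0.09897772518193114), np.float64(0.14705258741892388))
bar (array([ 0.59414102, -0.20465317]), np.float64(-0.1234087213034529), np.float64(-0.04453267865799865), np.float64(0.08974148953194448), np.float64(0.02311245072211554))
corner [0.68759439 0.19916715] railyaw -0.06864388970083161 side -0.08030206895332984
corner from board [0.68750731 0.20036501]
block in corner frame [-0.10594055 -0.15045089] 0.15989687960920224 0.16272643586643976
bar in corner frame [-0.06597927 -0.40920792] -0.05584981861639457 0.023026224029059683
tin [-0.2121884  -0.00120332] rail check [-0.00048359 -0.4457087 ]
[[-9.03558849e-01 -5.33913882e-04  4.28463676e-01]
 [-4.28464002e-01  9.46296708e-04 -9.03558356e-01]
 [ 7.69685839e-05 -9.99999410e-01 -1.08379764e-03]]
```

```bash
cat >> h.py <<'E'
YJ=-0.068; C=np.array([.6875,.1998]); RJ=np.array([[np.cos(YJ),-np.sin(YJ)],[np.sin(YJ),np.cos(YJ)]])
def gj(x,y,z,along):
    """target in corner frame (m), z world; along 'x' or 'y' = jaw direction"""
    print("t,spin",*go([*(C+RJ@[x,y]),z],YJ+(np.pi/2 if along=='y' else 0)))
def where():
    s,M,p=tool(); print("t %.2f corner xy"%s["time_s"],(RJ.T@(p[:2]-C)).round(4),"z %.4f"%p[2],"F jig",(RJ.T@s["contact_force"][:2]).round(1),round(s["contact_force"][2],1),"w",round(s["gripper_width"],2))
E
python3 -c "
from h import *
gj(-.195,-.150,.10,'y')"
```

```text
t,spin [-46.34  13.12 -47.5 ] 29.27
```

```bash
python3 -m crank '[[8.5,-46.3,5,-47.5,29.3],[8.5,-46.3,5,-47.5,29.3],[8.5,-46.3,5,-47.5,29.3],[8.5,-46.3,5,-47.5,29.3],[8.5,-46.3,5,-47.5,29.3],[8.5,-46.3,5,-47.5,29.3],[8.5,-46.3,5,-47.5,29.3],[8.5,-46.3,5,-47.5,29.3],[8.5,-46.3,5,-47.5,29.3],[8.5,-46.3,5,-47.5,29.3]]'; python3 -c "
from h import *
where();gj(-.195,-.150,.10,'y')"
```

```text
time_s: 0.93
tcp_pos: [0.4004, -0.1757, 0.2004]
tcp_rot: [0.024, -0.024, -0.707, 0.707]
contact_force: [2.2, -0.1, -0.3]
gripper_width: 0.993
t 0.93 corner xy [-0.2609 -0.3942] z 0.2004 F jig [2.2 0.1] -0.3 w 0.99
t,spin [ -6.57  10.03 -24.43] -0.04
```

```bash
python3 -m crank '[[8.5,-6.6,5,-24.4,0],[8.5,-6.6,10,-24.4,0],[8.5,-6.6,10,-24.4,0],[8.5,-6.6,10,-24.4,0],[8.5,-6.6,10,-24.4,0],[8.5,-6.6,10,-24.4,0],[8.5,-6.6,10,-24.4,0],[8.5,-6.6,10,-24.4,0],[8.5,-6.6,10,-24.4,0],[8.5,-6.6,10,-24.4,0]]'
python3 - <<'E'
from h import *
where();gj(-.195,-.150,.005,'y')
s,M,p=tool(); im=imaging.snapshot("wrist"); cv2.imwrite("pics/w1.png",cv2.resize(im[:,:,::-1],(800,600)))
E
```

```text
time_s: 1.77
tcp_pos: [0.4827, 0.0605, 0.1004]
tcp_rot: [0.025, -0.024, -0.707, 0.707]
contact_force: [-0.9, -0.3, 0.2]
gripper_width: 0.994
t 1.77 corner xy [-0.1948 -0.1529] z 0.1004 F jig [-0.9 -0.3] 0.2 w 0.99
t,spin [ 0.01  9.54 -0.29] -0.06
```

View pics/w1.png

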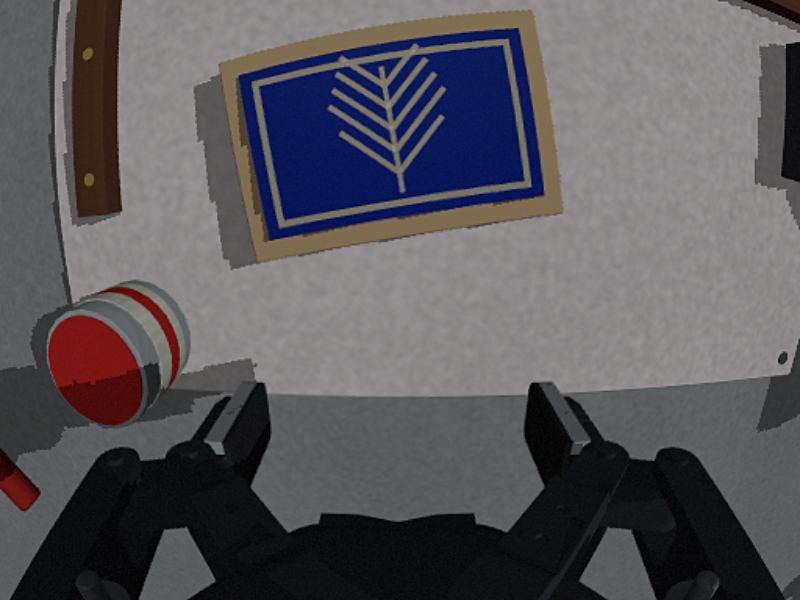

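The wrist view shows the block (220–562, 10–262) centred ahead of the open fingers (about 265 and 530, 385). The tin at (118, 350) is clear of them. I'll descend and push towards the pin rail.

```bash
python3 -m crank '[[8.5,0,4,-0.3,0],[8.5,0,7,-0.3,0],[8.5,0,9,-0.3,0],[8.5,0,9.5,-0.3,0],[8.5,0,9.5,-0.3,0],[8.5,0,9.5,-0.3,0]]'; python3 -c "
from h import *
where();gj(-.111,-.150,.005,'y')"
```

```text
time_s: 2.32
tcp_pos: [0.4837, 0.0637, 0.0066]
tcp_rot: [0.024, -0.025, -0.707, 0.707]
contact_force: [0.4, -0.7, 0.5]
gripper_width: 0.993
t 2.32 corner xy [-0.1941 -0.1497] z 0.0066 F jig [ 0.5 -0.6] 0.5 w 0.99
t,spin [-8.31  0.16  0.02] -0.08
```

```bash
python3 -m crank '[[8.5,-1,0,0,0],[8.5,-1.6,0,0,0],[8.5,-2.2,0,0,0],[8.5,-2.8,0,0,0],[8.5,-3.4,0,0,0],[8.5,-4,0,0,0],[8.5,-4.6,0,0,0],[8.5,-5.2,0,0,0],[8.5,-5.8,0,0,0],[8.5,-6.2,0,0,0]]'; python3 -c "
from h import *
where()"; python3 -m crank '[[8.5,-0.4,0,0,0],[8.5,-0.8,0,0,0],[8.5,-1.1,0,0,0],[8.5,-1.4,0,0,0],[8.5,-1.7,0,0,0],[8.5,-1.9,0,0,0],[8.5,-1.9,0,0,0]]';python3 - <<'E'
from h import *
where()
im=imaging.snapshot("top")[132:252,165:325]; cv2.imwrite("pics/t2.png",cv2.resize(im[:,:,::-1],(800,600),interpolation=cv2.INTER_CUBIC))
E
```

```text
time_s: 3.15
tcp_pos: [0.5457, 0.0598, 0.0054]
tcp_rot: [-0.024, 0.024, 0.707, -0.707]
contact_force: [-2.4, 0.0, 1.3]
gripper_width: 0.996
t 3.15 corner xy [-0.1319 -0.1493] z 0.0054 F jig [-2.4 -0.1] 1.3 w 1.0
time_s: 3.73
tcp_pos: [0.5645, 0.0586, 0.0055]
tcp_rot: [-0.024, 0.024, 0.707, -0.707]
contact_force: [-0.8, 0.4, 0.4]
gripper_width: 0.995
t 3.73 corner xy [-0.1131 -0.1492] z 0.0055 F jig [-0.9  0.3] 0.4 w 1.0
```

View pics/t2.png

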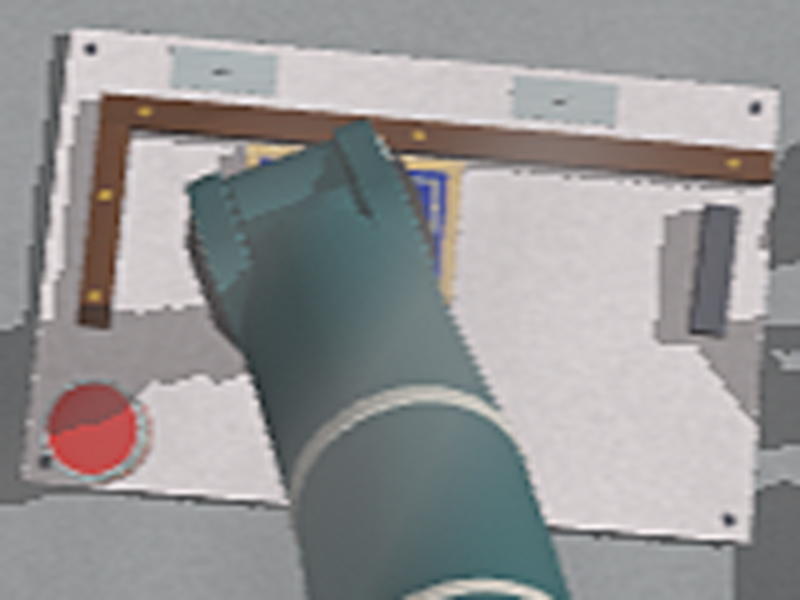

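The arm covers part of the view, but the block's -y edge at (440–465, 165–300) looks square to the jig and close to the pin rail. I'll creep forward until the force rises.

```bash
for i in 1 2; do python3 -m crank '[[8.5,-0.1,0,0,0],[8.5,-0.2,0,0,0],[8.5,-0.2,0,0,0]]' >/dev/null; python3 -c "
from h import *
where()"; done;  python3 -m crank '[[8.5,-0.1,0,0,0],[8.5,-0.2,0,0,0],[8.5,-0.2,0,0,0]]' >/dev/null; python3 -c "
from h import *
where()"
```

```text
t 4.03 corner xy [-0.1117 -0.1492] z 0.0055 F jig [-1.3 -0.1] 0.3 w 1.0
t 4.28 corner xy [-0.1095 -0.1492] z 0.0055 F jig [-1.   0.1] -0.2 w 0.99
t 4.53 corner xy [-0.1082 -0.1492] z 0.0053 F jig [-6.8  0.3] 3.0 w 1.0
```

```bash
python3 -m crank '[[8.5,-0.1,0,0,0],[8.5,-0.2,0,0,0],[8.5,-0.2,0,0,0]]' >/dev/null; python3 -c "
from h import *
where()"; python3 -m crank '[[8.5,0.5,0,0,0],[8.5,1.5,0,0,0],[8.5,4.5,0,0,0],[8.5,4.5,-4,0,0],[8.5,4.5,-8,0,0],[8.5,4.5,-8.5,0,0],[8.5,4.5,-8.5,0,0]]'; python3 -c "
from h import *
where(); gj(-.05,-.27,.09,'x')"
```

```text
t 4.78 corner xy [-0.1081 -0.1492] z 0.0050 F jig [-19.8   1.3] 13.0 w 1.0
time_s: 5.37
tcp_pos: [0.5285, 0.0613, 0.0934]
tcp_rot: [-0.022, 0.026, 0.707, -0.707]
contact_force: [-0.2, 0.3, -0.8]
gripper_width: 0.999
t 5.37 corner xy [-0.1492 -0.149 ] z 0.0934 F jig [-0.2  0.2] -0.8 w 1.0
t,spin [-9.93  0.38 12.09] 89.96
```

```bash
python3 -m crank '[[5,-3,-1,4,-9],[5,-6,-1,8,-18],[5,-9.9,0.4,12.1,-90],[5,-9.9,0.4,12.1,-90],[5,-9.9,0.4,12.1,-90],[5,-9.9,0.4,12.1,-90],[5,-9.9,0.4,12.1,-90],[5,-9.9,0.4,12.1,-90],[5,-9.9,0.4,12.1,-90],[5,-9.9,0.4,12.1,-90]]'
python3 - <<'E'
from h import *
where(); gj(-.05,-.27,.09,'x'); print(bot.state()["joints"].round(2))
E
```

```text
time_s: 6.2
tcp_pos: [0.6171, -0.0663, 0.0856]
tcp_rot: [0.393, -0.393, 0.588, -0.588]
contact_force: [0.7, -0.5, -0.2]
gripper_width: 0.587
t 6.20 corner xy [-0.0522 -0.2703] z 0.0856 F jig [ 0.7 -0.4] -0.2 w 0.59
t,spin [-0.09 -0.44  0.2 ] -18.57
[ 0.47  0.64 -0.56  1.72  0.42  0.9  -0.66]
```

```bash
python3 -m crank '[[5,0,-0.4,0.2,-7],[5,0,-0.4,0.2,-14],[5,0,-0.4,0.2,-18.6],[5,0,-0.4,0.2,-18.6],[5,0,-0.4,0.2,-18.6]]' >/dev/null
python3 - <<'E'
from h import *
where(); gj(-.05,-.27,.012,'x')
im=imaging.snapshot("wrist"); cv2.imwrite("pics/w3.png",cv2.resize(im[:,:,::-1],(800,600)))
E
```

```text
t 6.62 corner xy [-0.0502 -0.271 ] z 0.0897 F jig [-1.  -1.3] -0.4 w 0.59
t,spin [-0.09  7.77  0.03] -0.5
```

View pics/w3.png

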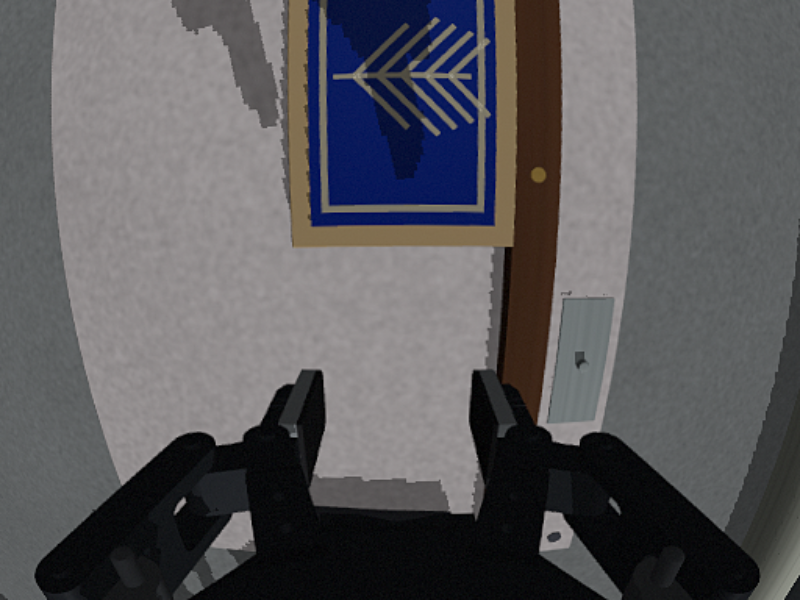

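The block's -y edge at (292–514, 246) is flush along the pin rail and square to it. The fingers at (312, 375) and (483, 375) are centred on it. I'll descend and push +y.

```bash
python3 -m crank '[[5,0,3,0,-0.5],[5,0,6,0,-0.5],[5,0,7.4,0,-0.5],[5,0,7.4,0,-0.5],[5,0,7.4,0,-0.5]]' >/dev/null; python3 -c "
from h import *
where();gj(-.05,-.165,.015,'x')"
```

```text
t 7.08 corner xy [-0.0499 -0.2705] z 0.0166 F jig [-0.1 -0.5] 0.9 w 0.58
t,spin [-10.55   0.16   0.02] 0.13
```

```bash
python3 -m crank '[[5,-1.5,0,0,0],[5,-2.2,0,0,0],[5,-2.8,0,0,0],[5,-3.4,0,0,0],[5,-4,0,0,0],[5,-4.6,0,0,0],[5,-5.2,0,0,0],[5,-5.8,0,0,0],[5,-6.4,0,0,0],[5,-7,0,0,0]]' >/dev/null; python3 -c "
from h import *
where()";python3 -m crank '[[5,-0.6,0,0,0],[5,-1.1,0,0,0],[5,-1.6,0,0,0],[5,-2,0,0,0],[5,-2.4,0,0,0],[5,-2.7,0,0,0],[5,-2.9,0,0,0],[5,-2.9,0,0,0]]' >/dev/null; python3 -c "
from h import *
where()"
```

```text
t 7.92 corner xy [-0.0501 -0.2004] z 0.0165 F jig [-0.3 -3.4] 1.9 w 0.59
t 8.58 corner xy [-0.0502 -0.1712] z 0.0164 F jig [0.3 0.4] 0.7 w 0.59
```

```bash
for i in 1 2 ; do python3 -m crank '[[5,-0.1,0,0,0],[5,-0.2,0,0,0],[5,-0.3,0,0,0],[5,-0.4,0,0,0],[5,-0.4,0,0,0]]' >/dev/null; python3 -c "
from h import *
where()"; done; python3 -m crank '[[5,-0.1,0,0,0],[5,-0.2,0,0,0],[5,-0.2,0,0,0]]' >/dev/null; python3 -c "
from h import *
where()"
```

```text
t 9.00 corner xy [-0.0502 -0.1677] z 0.0164 F jig [ 0.6 -1.1] -0.1 w 0.59
t 9.42 corner xy [-0.0502 -0.1635] z 0.0165 F jig [-0.1 -0.6] -0.6 w 0.59
t 9.67 corner xy [-0.0502 -0.1616] z 0.0165 F jig [-0.1 -0.6] -0.0 w 0.59
```

```bash
for i in 1 2 3; do python3 -m crank '[[5,-0.1,0,0,0],[5,-0.2,0,0,0],[5,-0.2,0,0,0]]' >/dev/null; python3 -c "
from h import *
where()"; done
```

```text
t 9.92 corner xy [-0.0502 -0.16  ] z 0.0165 F jig [-0.2 -2.3] 0.6 w 0.59
t 10.17 corner xy [-0.0502 -0.1599] z 0.0164 F jig [ -2.3 -11.3] 4.2 w 0.59
t 10.42 corner xy [-0.0502 -0.1598] z 0.0164 F jig [ -4.5 -19.9] 8.8 w 0.59
```

```bash
python3 -m crank '[[5,0.6,0,0,0],[5,2,0,0,0],[5,4,0,0,0],[5,4,-4,0,0],[5,4,-8,0,0],[5,4,-12,0,0],[5,4,-15,0,0],[5,4,-15,0,0]]' >/dev/null
python3 - <<'E'
from h import *
where()
im=imaging.snapshot("wrist"); cv2.imwrite("pics/w4.png",cv2.resize(im[:,:,::-1],(800,600)))
E
```

```text
t 11.08 corner xy [-0.0475 -0.1957] z 0.1729 F jig [1.  0.6] 0.6 w 0.59
```

View pics/w4.png

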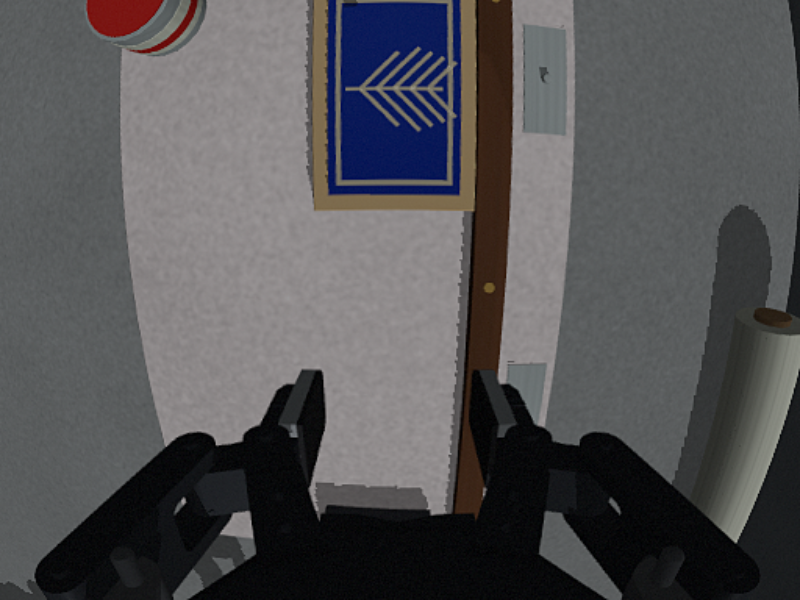

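The block is flush to the pin rail from (475, 0) to (475, 210), and the tin is untouched. The corner is out of this view. I'll move behind the bar and then check with the top camera.

```bash
python3 -c "
from h import *
gj(-.066,-.452,.10,'x')"; python3 -m crank '[[5,4,0,-1.8,0],[5,8,0,-1.8,0],[5,12,0,-1.8,0],[5,16,0,-1.8,0],[5,20,0,-1.8,0],[5,23,2,-1.8,0],[5,25.6,7,-1.8,0],[5,25.6,7,-1.8,0],[5,25.6,7,-1.8,0]]' >/dev/null
python3 - <<'E'
from h import *
where();gj(-.066,-.452,.015,'x')
im=imaging.snapshot("top")[132:252,165:325]; cv2.imwrite("pics/t5.png",cv2.resize(im[:,:,::-1],(800,600),interpolation=cv2.INTER_CUBIC))
E
```

```text
t,spin [25.58  6.96 -1.85] 0.16
t 11.88 corner xy [-0.07   -0.4536] z 0.0921 F jig [ 0.3 -0. ] -0.7 w 0.59
t,spin [-0.14  7.71  0.44] 0.03
```

View pics/t5.png

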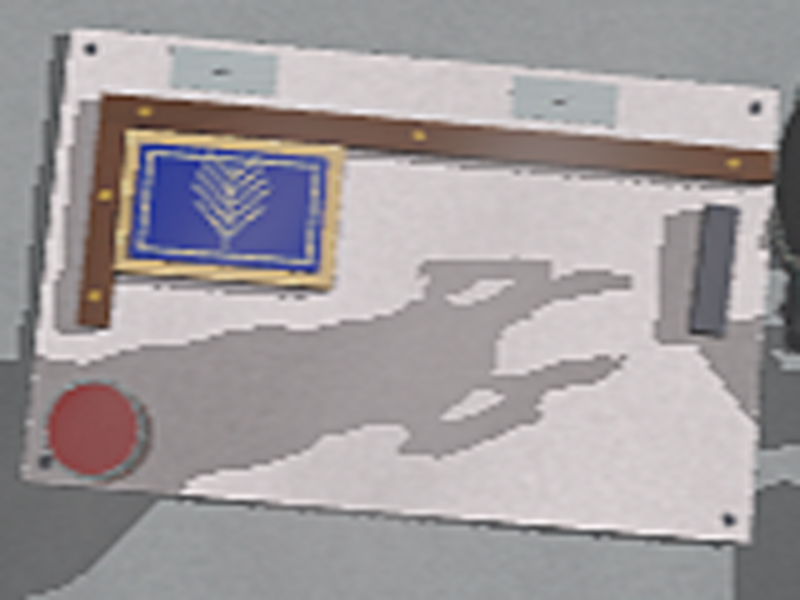

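The block is in the corner: its top corners at (127,130), (344,148), (333,290) and (115,271) touch both rail edges. The bar has not moved. I'll descend and push the bar.

```bash
python3 -m crank '[[5,-0.1,3,0.4,0],[5,-0.1,6,0.4,0],[5,-0.1,7.7,0.4,0],[5,-0.1,7.7,0.4,0],[5,-0.1,7.7,0.4,0]]' >/dev/null; python3 -c "
from h import *
where()";python3 -m crank '[[5,-1.2,0,0,0],[5,-1.7,0,0,0],[5,-2.2,0,0,0],[5,-2.7,0,0,0],[5,-3.2,0,0,0],[5,-3.7,0,0,0],[5,-4.3,0,0,0],[5,-4.9,0,0,0],[5,-5.5,0,0,0],[5,-6.1,0,0,0]]' >/dev/null; python3 -c "
from h import *
where();gj(-.066,-.195,.015,'x')"
```

```text
t 12.35 corner xy [-0.0625 -0.4492] z 0.0207 F jig [-0.2  0.1] 0.8 w 0.58
t 13.18 corner xy [-0.0635 -0.3894] z 0.0195 F jig [-0.2 -3.9] 2.5 w 0.58
t,spin [-19.44   0.45  -0.19] 0.17
```

```bash
python3 -m crank '[[5,-0.7,0,0,0],[5,-1.4,0,0,0],[5,-2.1,0,0,0],[5,-2.8,0,0,0],[5,-3.5,0,0,0],[5,-4.2,0,0,0],[5,-4.9,0,0,0],[5,-5.6,0,0,0],[5,-6.3,0,0,0],[5,-7,0,0,0]]' >/dev/null; python3 -m crank '[[5,-0.7,0,0,0],[5,-1.4,0,0,0],[5,-2.1,0,0,0],[5,-2.8,0,0,0],[5,-3.5,0,0,0],[5,-4.2,0,0,0],[5,-4.9,0,0,0],[5,-5.6,0,0,0],[5,-6.3,0,0,0],[5,-7,0,0,0]]' >/dev/null;python3 -c "
from h import *
where()"; python3 -m crank '[[5,-0.6,0,0,0],[5,-1.2,0,0,0],[5,-1.8,0,0,0],[5,-2.3,0,0,0],[5,-2.8,0,0,0],[5,-3.3,0,0,0],[5,-3.8,0,0,0],[5,-4.2,0,0,0],[5,-4.5,0,0,0],[5,-4.7,0,0,0]]' >/dev/null;python3 -c "
from h import *
where()"
```

```text
t 14.85 corner xy [-0.064  -0.2493] z 0.0194 F jig [ 0.1 -2.3] 1.0 w 0.58
t 15.68 corner xy [-0.0641 -0.2025] z 0.0195 F jig [-0.3 -2.3] -0.1 w 0.59
```

```bash
python3 -m crank '[[5,-0.2,0,0,0],[5,-0.4,0,0,0],[5,-0.6,0,0,0],[5,-0.8,0,0,0],[5,-1,0,0,0],[5,-1.2,0,0,0],[5,-1.4,0,0,0],[5,-1.4,0,0,0]]' >/dev/null; python3 -c "
from h import *
where()"; for i in 1 2 3; do python3 -m crank '[[5,-0.1,0,0,0],[5,-0.2,0,0,0],[5,-0.2,0,0,0]]' >/dev/null; python3 -c "
from h import *
where()"; done
```

```text
t 16.35 corner xy [-0.0641 -0.1883] z 0.0195 F jig [-0.3 -0.5] -0.7 w 0.58
t 16.60 corner xy [-0.0641 -0.1868] z 0.0195 F jig [ 0.7 -0.9] -0.2 w 0.59
t 16.85 corner xy [-0.0641 -0.185 ] z 0.0195 F jig [-1.2 -1.8] 0.0 w 0.59
t 17.10 corner xy [-0.0641 -0.1849] z 0.0194 F jig [ -0.9 -11.1] 4.0 w 0.58
```

```bash
python3 -m crank '[[5,-0.1,0,0,0],[5,-0.2,0,0,0],[5,-0.2,0,0,0],[5,0.4,0,0,0],[5,2,0,0,0],[5,5,0,0,0],[5,6,-4,0,0],[5,6,-8,0,0],[5,6,-8,0,0]]' >/dev/null
python3 - <<'E'
from h import *
where()
im=imaging.snapshot("wrist"); cv2.imwrite("pics/w6.png",cv2.resize(im[:,:,::-1],(800,600)))
E
python3 -m crank '[[5,4,-2,0,0],[5,8,-4,0,0],[5,12,-4,0,0],[5,16,-4,0,0],[5,20,-4,0,0],[5,23,-4,0,0],[5,25,-4,0,0],[5,25,-4,0,0],[5,25,-4,0,0]]' >/dev/null
python3 - <<'E'
from h import *
where()
im=imaging.snapshot("top")[132:252,165:325]; cv2.imwrite("pics/t7.png",cv2.resize(im[:,:,::-1],(800,600),interpolation=cv2.INTER_CUBIC))
E
```

```text
t 17.85 corner xy [-0.0608 -0.2428] z 0.1061 F jig [1.2 0.6] 1.3 w 0.58
t 18.65 corner xy [-0.0635 -0.4935] z 0.1385 F jig [-0.9  0.5] -0.5 w 0.59
```

View pics/w6.png

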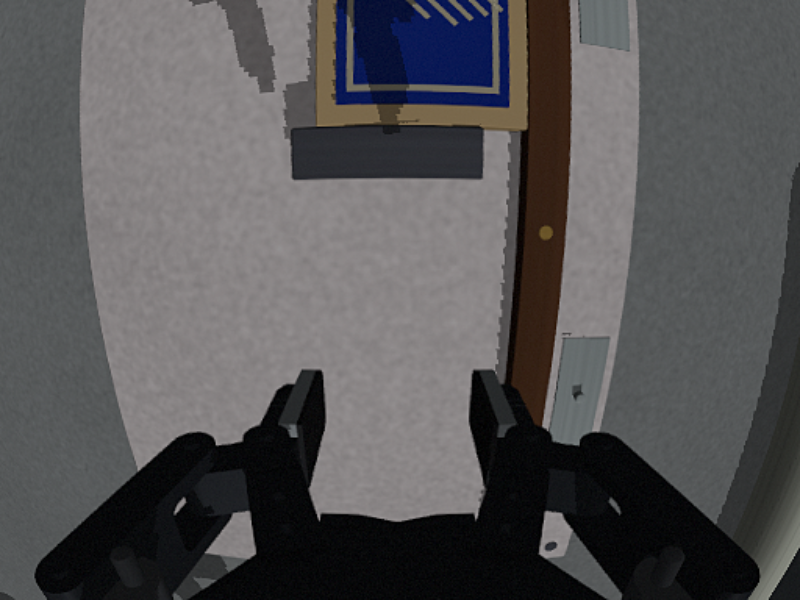

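View pics/t7.png

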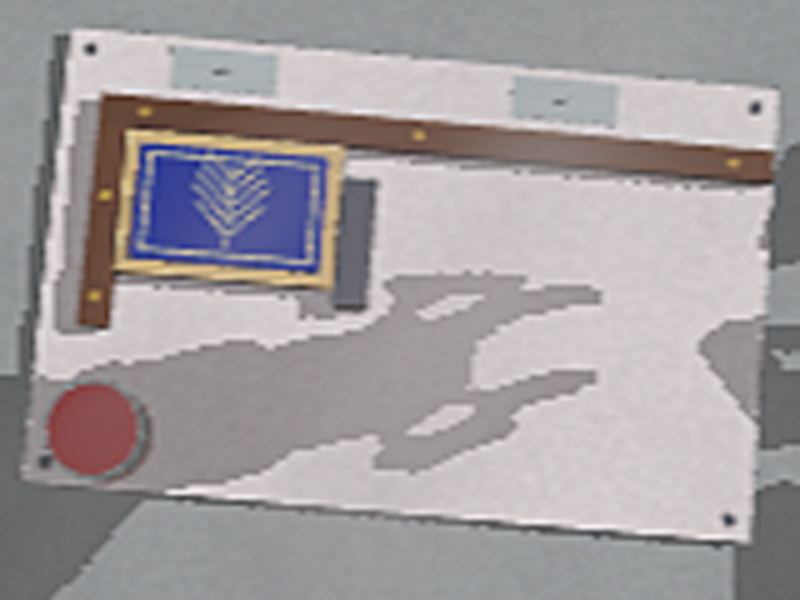

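The bar (292–482, 127–179) lies on the block's edge, and the top view shows everything seated. In the fisheye view the two edges differ slightly in slope, so I'll check the angle with one enlarged crop of the wrist picture, undistorted.

Run:
```python
import cv2
im=cv2.imread("pics/w6.png")[60:200,270:560]
cv2.imwrite("pics/w6c.png",cv2.resize(im,None,fx=2.75,fy=2.75,interpolation=cv2.INTER_CUBIC))
```

```text
(no output)
```

View pics/w6c.png

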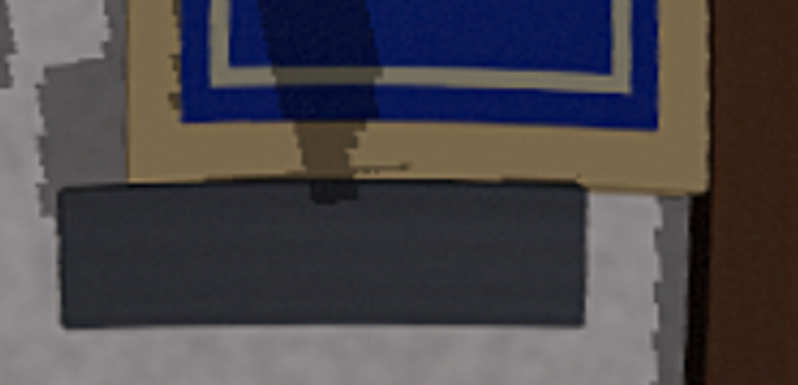

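Run:
```python
from h import *
c=imaging.calibration("wrist"); f=192/np.tan(np.radians(c["vfov"]/2))
s,M,_=tool()   # same commanded orientation as at the picture
p=np.array([*(C+RJ@[-.0608,-.2428]),.1061])
def pt(u,v,z):
    u=(270+u/2.75)/1.5625-.2; v=(60+v/2.75)/1.5625-.2
    d=np.array([u-c["cx"],v-c["cy"]]); r=np.hypot(*d); a=r/f
    ray=M@c["mount"][:3,:3]@np.array([*(np.sin(a)*d/r),np.cos(a)]); o=p+M@c["mount"][:3,3]
    return RJ.T@((o+ray*(z-o[2])/ray[2])[:2]-C)
def line(n,a,b,z):
    A,B=pt(*a,z),pt(*b,z); print(n,A.round(4),B.round(4),"angle",round(float(np.arctan2(*(B-A)[::-1])),4))
line("bar +y",(60,187),(584,183),.032); line("bar -y",(62,327),(584,325),.032)
line("block -y",(130,182),(708,193),.030); line("ink -y",(182,121),(658,130),.0332)
```

```text
bar +y [-0.1099 -0.1498] [-0.022  -0.1493] angle 0.0054
bar -y [-0.1099 -0.1739] [-0.0215 -0.1736] angle 0.0033
block -y [-0.0982 -0.1493] [ 0.0002 -0.1496] angle -0.0025
ink -y [-0.0889 -0.1395] [-0.0096 -0.1395] angle -0.0007
```

The bar is parallel to the block to about 0.006 rad with no gap, and the block is home within about 1 mm. I'm handing the job in.

```bash
python3 -c "
from bench import finish_job
print(finish_job())"
```

```text
the job is handed in; nothing more can be done
None
```

I pushed the block flat against the pin rail, then along it into the side rail. After that I pushed the steel bar flat against the block's free short edge, backed the arm off and handed the job in at about 19 s of the 64 s allowed.

- **Block:** the push force rose to about 20 N at both rails with no further movement. The last wrist picture puts its free edge at y about -0.1495 m from the corner (-0.150 is home), square to within 0.003 rad.
- **Bar:** no visible gap to the block. It is parallel to within about 0.008 rad, and its middle is about 16 mm off the middle of the edge (limit 42 mm).
- **Ink and bystanders:** I pushed only from the sides, with the fingers clear of the ink. The red tin is where it started. The yellow tin and brayer were outside the last pictures, but the arm stayed well away from them.

In the raw fisheye picture the block and bar edges seemed to differ by about 0.03 rad. That disappeared once I corrected for the lens, and no check failed.

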